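Lock a basket base on its weaving stand with a spring clip

TASK

Lock the round basket base down on its weaving stand: lay the thick wooden washer flat on the base with the loose steel pin standing up through it, then push the steel spring clip sideways onto the pin, above the washer and under the pin's head, until it snaps past its two bulges and sits fully home, and let go of it. Push gently, never pressing the clip against the pin with more than 25 N, and leave the hammer, the secateurs and the reel where they are.

Things in the scene. Friction and masses are not known exactly. Their poses are not given: they have to be found in the camera images.
- pin: Upright steel pin, 12 mm thick, through the round wooden basket base. Origin on the pin's axis, level with the base's flat top; z is up. The base's top is 176 mm across, 42 mm above the bench; round it, below its top, a willow border 200 mm across and a foot 220 mm across. All these are fixed; only the pin moves.
- pin_neck (a point): Where the clip goes: on the axis, 22.5 mm above the base, midway between the washer's top (16 mm) and the flat underside of the head (29 mm). The pin stays upright but is loose in a square oversize hole: pushed sideways with a few newtons it slides along, some 3 to 30 mm, until the hole's edge stops it firmly. It stays where it is left. The clip may be pushed on from any side.
- pin_head (a point): Top of the pin's head, 41 mm above the base. The head is 18 mm across with a slightly coned top; the washer passes over it, the clip does not.
- washer_mid (a point): Centre of the thick wooden washer, half-way up, on the axis of its hole; z is the axis. Outer diameter 64 mm, hole 26 mm, 16 mm thick; 60 g. It starts lying flat on the bench.
- clip_tab (a point): Centre of the clip's thumb tab, an upright steel block 16 mm long (x), 14 mm wide (y), 36 mm tall, at the closed end of the clip: the place to grasp, fingers closing along y. Its underside is level with the clip's (18 mm below this point). z is up, x points from the tab to the clip's open mouth. The clip starts flat on the bench, tab standing up.
- clip_pocket (a point): Middle of the clip's pocket, where the shank's axis sits when the clip is home; 37 mm ahead of the tab's centre along x (same axes), 3 mm above the clip's underside. Flat two-armed spring clip of 6 mm steel wire, 74 g. A stop bar behind the pocket meets the shank when home.
- clip_mouth (a point): Middle between the tips of the clip's arms, 20 mm ahead of the pocket's middle (same axes); 24 mm free between the tips. On the way to the pocket, 7 mm ahead of its middle, two inward bulges leave 6.5 mm; they spring apart to pass the shank. That takes roughly 8 to 18 N, then the force drops as the clip snaps in, and rises steeply at the stop bar.
- hammer: Hammer lying on the bench, a bystander, about 0.3 m long; origin under its middle.
- secateurs: Red-handled secateurs lying on the bench, a bystander, about 170 mm long; origin under the pivot.
- reel: Dark green reel, 68 mm across and 45 mm tall, standing on the bench, a bystander; origin under its centre.
There are look-alikes about, which are no part of the job. Of the things shaped like the part that bears washer_mid, the wooden one is meant.

How it is judged (in metres and radians):
On the way, in this order (a step that is already met when the one before it is completed fails the run):
1. the washer lies flat on the base with the pin through it (horizontal distance between washer_mid and pin below 0.009 m and z of washer_mid in the frame of pin below 0.0105 m and angle between washer_mid's own z axis and vertical below 0.1 rad), for 0.2 s.
2. the clip has snapped home on the pin above the washer (horizontal distance between clip_pocket and pin below 0.003 m and z of clip_pocket in the frame of pin between 0.015 and 0.029 m), for 0.2 s.
At the end, for the whole second after the job is handed in: The washer lies flat on the base (within 2.5 mm in height and 0.1 rad) with the pin through its hole (axes within 9 mm); the clip sits round the shank between washer and head, its pocket's middle within 3 mm of the pin's axis, tilted by less than 0.35 rad (it may sag a little once released) (all of step 1 and all of step 2 and angle between clip_tab's own z axis and vertical below 0.35 rad); the robot touches nothing.
It fails at once if the clip pressed against the pin with more than 25 N (contact force between clip and pin above 25 N).
It fails at once if a bystander moved more than 20 mm (distance of any of hammer, secateurs, reel from where it was at the start of the episode above 0.02 m).
It also fails if it takes over 72 s, if anything falls off the work surface, if the arm or the gripper's body presses on something with over 40 N, if the wrist force passes 120 N, or if a joint passes its speed limit or range.

ROBOT

A 6-joint arm with a two-finger parallel gripper is mounted at the origin on the work surface. World frame = base frame: x ahead of the robot, y to its left, z up, the work surface at z = 0. Lengths are in m, angles in degrees, forces in N, time in s.
With the tool pointing down it reaches from about 0.375 to 0.925 m from the base axis. Payload 5.7 kg.
Tool frame: the origin (TCP) lies at the very end of the fingers, on their centre line; the grasp point (between the pads) lies 19 mm behind it; z points along the fingers, y is the direction in which the jaws open and shut (so a half turn about z gives the same grasp; the last joint's range is limited). The gripper opens to 85 mm and grips with 20 to 120 N. Pads are 22 mm wide; open, the fingers measure 114 mm over their backs; the gripper's body (76 mm by 85 mm) begins 54 mm behind the grasp point. The pads swing forward as they close: fully open they stand 13 mm farther back than shut.
Start: joints at [-69.735, 20.558, 86.54, -0, 72.909, -6.595], TCP at [0.271, -0.535, 0.231] pointing down, gripper open.
Joint ranges: [-170.27, 170.27], [-57.76, 135], [12.27, 136.19], [-55.21, 235.2], [11.17, 155.16], [-170.74, 170.74]. Speed limits (degrees/s): [136.94, 136.94, 180, 180, 180, 180].

INTERFACE

Orientations are given as [roll, pitch, yaw] about the fixed x, y, z axes, in that order (R = Rz(yaw) Ry(pitch) Rx(roll)).
In Python, from plant import bot gives the robot as it stands.
- The arm moves only by the tool step_arm, never from a script. Its argument "steps" is one flat list of numbers, 5 for each row, row after row: the shift along the world's x, y, z in m, then the turn about the world's z in degrees, then the gripper's target within -1 to 1 (shut at 1, half-way at 0, fully open at -1). A call has 1 to 10 rows; each row shifts and turns the pose as measured when the row begins; what a row does not reach is not made up. A row lasts 1/12 s, in which the tool goes at most 41.7 mm and 7.16 degrees, less where a joint would pass 70% of its speed; a pose out of reach is approached as far as the arm can. A call with a gripper value outside its range is refused whole. The fingers move at their own pace and stop on an object; the grip force is fixed at half the most. Time passes only in rows, so rows that do not move let the fingers close. It gives the time, the measured TCP pose, the force and the opening at its end, in the units of the state.
- bot.state(): the state, without advancing time (a new reading comes with each control period).
- bot.grab_frame(name): name is "side" or "top"; returns a dict with "color" (384x512x3 uint8, red, green, blue), "camera_matrix" (3x3 intrinsics, pixels), "rvec" (rotation vector, rad) and "tvec" (3), from world to camera coordinates, as OpenCV has them. Camera axes: x right, y down, z forward; pixel columns grow to the right and rows downward; lengths in m; the calibration is good to about 2 mm. A picture is of the moment at which its call begins. There is no depth.
- bot.finish_job(): hands the job in, once; it reports no verdict.
The state is a dict: "time": time; "q": joint angles; "qd": joint speeds; "joint_torque": joint torques, N m; "tool_pos": TCP position; "tcp_rot": TCP orientation; "wrist_force": force on the tool from outside, world axes, zero at the start; "torque": the same for the moment, N m; "gripper_width": finger opening in m.
Only numpy, scipy, OpenCV 4.12 (cv2) and the standard library are available. Lean on these libraries where they do the work, as an engineer would, in place of code of your own. Each camera call takes 0.05 s, during which the arm holds its last target.

## Working session

There is one attempt and no reset: what is moved stays moved. The work goes in short steps, Python scripts to look and compute and a tool call to move; the robot and the scene stay as the last step left them, time stands still between calls to the robot, and variables do not carry over. Pictures are saved under pics/ and viewed, and the job is handed in when it is done.

Besides the shell and the picture viewer there is one more tool, called as name(argument=value, ...) on one line, values as JSON. step_arm: Moves the arm, as the interface text tells. Its arguments: {"type":"object","properties":{"steps":{"type":"array","items":{"type":"number"}}},"required":["steps"]}

```bash
mkdir -p pics; ls; python3 - <<'E'
from plant import bot
import cv2
s=bot.state(); print({k:s[k] for k in('time','tool_pos','tcp_rot','wrist_force','gripper_width')})
for n in('side','top'):
    f=bot.grab_frame(n); cv2.imwrite(f'pics/{n}0.png',f['color'][:,:,::-1]); print(n,f['camera_matrix'],f['rvec'],f['tvec'])
E
```

```text
pics
{'time': 0.0, 'tool_pos': array([ 0.2708415 , -0.53463699,  0.23044951]), 'tcp_rot': array([-1.79894416e+02, -1.21345692e-02,  2.68589603e+01]), 'wrist_force': array([-0.06624572,  0.13744338, -0.37494296]), 'gripper_width': 0.0855184398639825}
side [[379.35874953   0.         259.05277008]
 [  0.         379.35874953 193.74531723]
 [  0.           0.           1.        ]] [ 2.38530937 -0.55767904  0.22595504] [-0.53541712  0.22922718  0.71892808]
top [[387.937184     0.         255.36185366]
 [  0.         387.937184   186.45301171]
 [  0.           0.           1.        ]] [ 2.18935719 -2.2341671   0.08414921] [-0.004922    0.58697622  0.94996497]
```

View pics/side0.png

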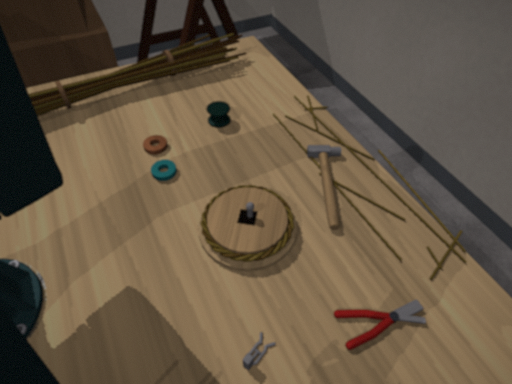

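View pics/top0.png

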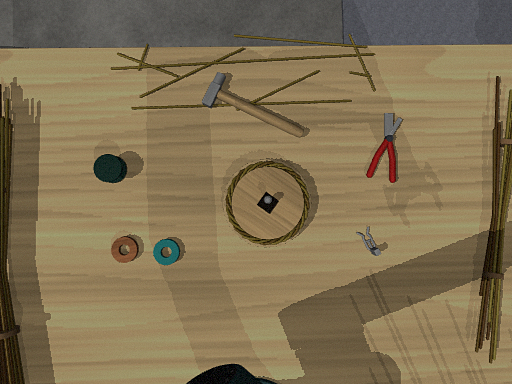

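Ring candidates in the top view are the brown one at (124,249) and the teal one at (166,251). In the side view they are at (155,145) and (164,170). There is only one clip, at top (369,241). The reel at (110,168) is a bystander. I'll check the rings in a close crop.

```bash
cat > h.py <<'E'
from plant import bot
import cv2, numpy as np
def cam(f):
    R=cv2.Rodrigues(f['rvec'])[0]; return f['camera_matrix'],R,np.array(f['tvec']).ravel()
def toplane(f,uv,z):
    K,R,t=cam(f); C=-R.T@t; uv=np.atleast_2d(uv).astype(float)
    d=(R.T@np.linalg.inv(K)@np.c_[uv,np.ones(len(uv))].T).T
    return C+d*((z-C[2])/d[:,2])[:,None]
def ray(f,uv):
    K,R,t=cam(f); C=-R.T@t; d=R.T@np.linalg.inv(K)@np.array([uv[0],uv[1],1.]); return C,d/np.linalg.norm(d)
def tri(f1,u1,f2,u2):
    A=np.zeros((3,3));b=np.zeros(3);L=[ray(f1,u1),ray(f2,u2)]
    for C,d in L:
        P=np.eye(3)-np.outer(d,d);A+=P;b+=P@C
    X=np.linalg.solve(A,b); return X,[np.linalg.norm((np.eye(3)-np.outer(d,d))@(X-C)) for C,d in L]
def proj(f,X):
    K,R,t=cam(f); p=K@(R@np.array(X,float)+t); return p[:2]/p[2]
def crop(f,x0,y0,x1,y1,s,name):
    c=cv2.resize(f['color'][y0:y1,x0:x1,::-1],None,fx=s,fy=s,interpolation=cv2.INTER_CUBIC); cv2.imwrite('pics/'+name,c); return c
E
python3 - <<'E'
from h import *
t=bot.grab_frame('top'); s=bot.grab_frame('side')
a=crop(t,90,225,200,275,6,'_a.png')
crop(t,340,215,400,265,8,'t_clip0.png');b=crop(t,215,150,325,250,4,'_b.png')
crop(s,230,320,290,375,8,'s_clip0.png');d=crop(s,190,170,310,270,4,'_d.png')
cv2.imwrite('pics/rings0.png',a)
def pad(i,h=480,w=400):
    i=cv2.resize(i,None,fx=min(h/i.shape[0],w/i.shape[1]),fy=min(h/i.shape[0],w/i.shape[1]));o=np.zeros((h,w,3),np.uint8);o[:i.shape[0],:i.shape[1]]=i;return o
cv2.imwrite('pics/pin0.png',np.hstack([pad(b),pad(d)]))
cv2.imwrite('pics/clip0.png',np.hstack([pad(cv2.imread('pics/t_clip0.png')),pad(cv2.imread('pics/s_clip0.png'))]))
E
```

```text
(no output)
```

View pics/rings0.png

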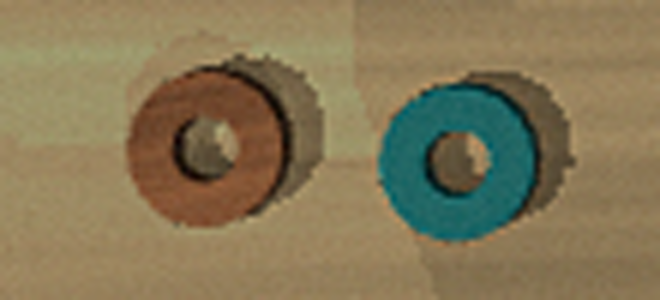

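View pics/pin0.png

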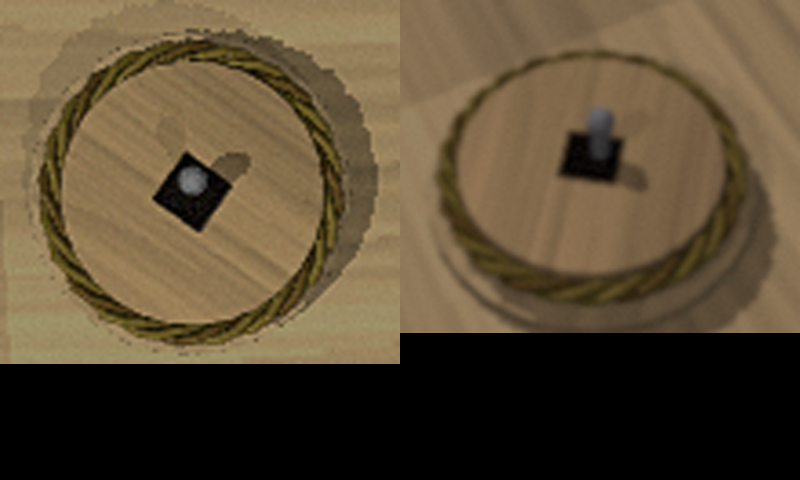

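View pics/clip0.png

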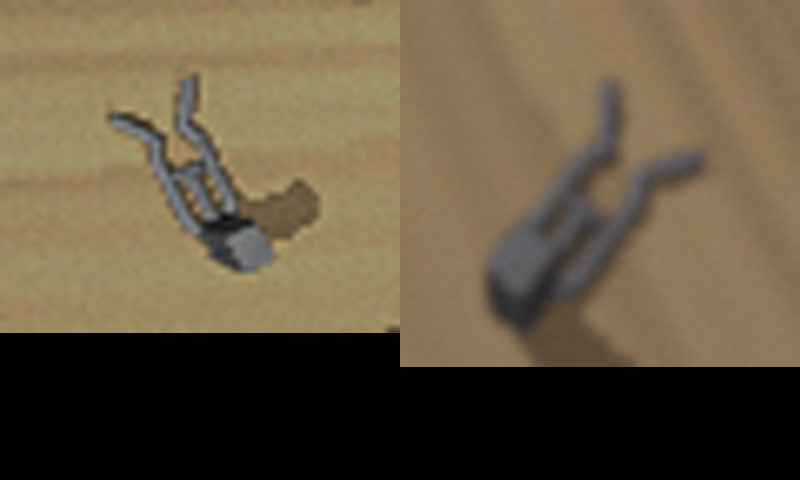

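The brown ring shows wood grain, so it is the wooden washer and the teal one is the decoy. The pin stands off-centre near the upper corner of its square hole. The clip's tab is at the lower right in the top view, with its mouth pointing up-left. Now I'll measure.

```bash
cat >> h.py <<'E'
def blob(m,roi):
    x0,y0,x1,y1=roi; z=np.zeros_like(m);z[y0:y1,x0:x1]=m[y0:y1,x0:x1]
    n,l,st,c=cv2.connectedComponentsWithStats(z.astype(np.uint8)); k=1+np.argmax(st[1:,4]); return (l==k).astype(np.uint8),st[k],c[k]
def hsv(f): return cv2.cvtColor(f['color'],cv2.COLOR_RGB2HSV)
E
python3 - <<'E'
from h import *
t=bot.grab_frame('top'); s=bot.grab_frame('side')
for f,n,roi in((t,'top',(100,225,148,272)),(s,'side',(135,130,175,158))):
    H=hsv(f); m=((H[...,0]<=13)|(H[...,0]>172))&(H[...,1]>90)&(H[...,2]>50)
    b,st,c=blob(m,roi); cs,_=cv2.findContours(b,cv2.RETR_EXTERNAL,cv2.CHAIN_APPROX_NONE); e=cv2.fitEllipse(cs[0])
    print(n,st,c,e, toplane(f,e[0],.016), toplane(f,e[0],.008))
# side edges washer: sample world
# base ellipse/hole/pin
H=hsv(t); m=H[...,2]<28; b,st,c=blob(m,(240,180,295,225)); print('hole',st,c,toplane(t,c,.042))
cs,_=cv2.findContours(b,cv2.RETR_EXTERNAL,cv2.CHAIN_APPROX_NONE);r=cv2.minAreaRect(cs[0]);bp=cv2.boxPoints(r);print('hole box',bp,toplane(t,bp,.042))
m=(H[...,1]<45)&(H[...,2]>60); b,st,c=blob(m,(250,188,285,215)); print('head',st,c,toplane(t,c,.082))
H2=hsv(s); m2=(H2[...,1]<60)&(H2[...,2]>60); b2,st2,c2=blob(m2,(235,195,265,225)); print('pin side',st2,c2)
hd=toplane(t,c,.081)[0]; print('pred side head',proj(s,hd), 'shank base',proj(s,[hd[0],hd[1],.042]))
# clip
for f,n,roi,H in((t,'top',(345,220,392,262),H),(s,'side',(235,325,285,372),H2)):
    m=(H[...,1]<70); b,st,c=blob(m,roi); print('clip',n,st,c)
    ys,xs=np.nonzero(b); 
    for r in range(st[1],st[1]+st[3]): print(r,''.join('#' if b[r,x] else '.' for x in range(st[0],st[0]+st[2])))
E
```

```text
top [111 237  26  26 421] [123.79097387 249.35391924] ((123.82262420654297, 249.3601837158203), (24.638648986816406, 25.194982528686523), 57.729854583740234) [[0.43951328 0.30705799 0.016     ]] [[0.43865984 0.3095174  0.008     ]]
side [143 136  24  18 315] [154.51428571 144.26031746] ((154.4593048095703, 144.23587036132812), (17.302114486694336, 23.02206039428711), 79.02125549316406) [[0.437388  0.2994556 0.016    ]] [[0.43853934 0.30869602 0.008     ]]
hole [257 192  21  21 171] [267.35672515 203.22222222] [[ 0.54444433 -0.04403363  0.042     ]]
hole box [[256.86484 204.18918]
 [265.78378 191.7027 ]
 [277.98648 200.41891]
 [269.06754 212.9054 ]] [[ 0.54264608 -0.01869899  0.042     ]
 [ 0.57227999 -0.04085673  0.042     ]
 [ 0.55066335 -0.06985163  0.042     ]
 [ 0.52108097 -0.0476342   0.042     ]]
head [264 196   8   7  44] [267.36363636 199.18181818] [[ 0.55364877 -0.04186605  0.082     ]]
pin side [246 202   8   9  50] [249.5  205.48]
pred side head [249.3029551  203.85166267] shank base [249.37731277 215.04428326]
clip top [357 227  24  29 198] [369.96464646 243.40909091]
227
[... 1641 characters left out ...]
..####..........
352 .....##################..........
353 ....##################...........
354 ...##################............
355 ..###################............
356 .###################.............
357 .############.#####..............
358 ############.######..............
359 ###########.######...............
360 #################................
361 ################.................
362 ################.................
363 ###############..................
364 ##############...................
365 .#########.......................
366 .########........................
367 ..######.........................
368 ...####..........................
369 .....#...........................
```

```bash
python3 - <<'E'
from h import *
t=bot.grab_frame('top'); s=bot.grab_frame('side')
for f,roi in((t,(370,245,384,258)),(s,(242,348,262,372))):
    g=f['color'][...,:].mean(2).astype(int); x0,y0,x1,y1=roi
    for r in range(y0,y1): print(r,x0,' '.join('%3d'%v for v in g[r,x0:x1]))
tt=toplane(t,[[357.5,232.5],[367.5,228]],.003);ts=toplane(s,[[261.5,333],[274.5,343]],.003)
print(tt,ts,tt.mean(0),ts.mean(0))
E
```

```text
245 370 116  84  68  82 134  88  83  85  87  85  87  85  87  93
246 370 103 109  55  88 127  74  96  92  90  91  91  94  90  89
247 370 104 130  95  20  27  45  73  82  91  93  88  90  94  92
248 370  35  40  17  26  33  32  33  44  82  87  91  90  84  91
249 370  55  42  38  31  33  44  95 114 112  71  85  90  88  85
250 370  69  65  67  62  87 120 125 112 114 100  81  83  81  88
251 370  95  59  64  75 113 125 113 115 113 103  99 141 135 135
252 370 139  86  59  66  62 124 117 116 110 109 108 136 138 129
253 370 136  94  58  61  62 101 121 109 112 105 110 113 132 133
254 370 139 136 117  77  54  54 119 116 111 126 109 137 135 135
255 370 130 135 138 141 114  80  89 104 103 140 136 131 133 136
256 370 134 136 135 136 137 138 140 136 138 137 132 134 137 133
257 370 135 133 133 128 133 132 134 138 132 135 127 132 130 135
348 242 113 112 116 115 115 115 116 115 112 111 106  99  85  75  69  71  82  98 109 110
349 242 113 114 113 116 116 117 117 115 111 107  99  89  79  78  77  79  89 100 109 108
350 242 114 113 112 115 116 116 114 111 109 101  90  78  72  79  84  85  89  97 104 105
351 
[... 1377 characters left out ...]
74  80  92 106 113 113 111
367 242 113  97  76  60  54  48  46  44  52  63  71  75  74  76  80  93 108 115 115 115
368 242 117 109  99  79  66  56  49  52  59  69  75  74  76  76  78  88  99 111 115 114
369 242 119 115 110 101  90  70  57  58  68  74  75  75  76  76  75  79  87  99 107 110
370 242 118 118 118 116 105  89  73  69  71  73  75  76  75  76  76  75  78  85  94 101
371 242 117 118 117 119 115 100  84  74  73  73  73  74  76  74  76  75  76  75  83  95
[[ 0.46618913 -0.27191991  0.003     ]
 [ 0.47689321 -0.29770287  0.003     ]] [[ 0.46794903 -0.27139301  0.003     ]
 [ 0.48092633 -0.29812269  0.003     ]] [ 0.47154117 -0.28481139  0.003     ] [ 0.47443768 -0.28475785  0.003     ]
```

step_arm(steps=[0.03,0.03,0,7,-1,0.03,0.03,0,7,-1,0.03,0.03,0,7,-1,0.03,0.03,0,7,-1,0.03,0.03,0,7,-1,0.02,0.035,0,7,-1,0.01,0.04,0,7,-1,0,0.04,0,7,-1,0,0.04,0,7,-1,0,0.04,0,0,-1])

```text
time: 1.23
tool_pos: [0.4547, -0.1911, 0.2321]
tcp_rot: [179.3, 0.4, 91.4]
wrist_force: [1.4, 0.5, 0.5]
gripper_width: 0.0854
```

step_arm(steps=[0.01,0.04,0,0,-1,0.01,0.04,0,0,-1,0.01,0.04,0,0,-1,0,0.04,0,0,-1,0,0.04,0,0,-1,0,0.04,0,0,-1,0,0.04,0,0,-1,-0.01,0.04,0,0,-1,-0.01,0.04,0,0,-1,-0.01,0.04,0,0,-1])

```text
time: 2.07
tool_pos: [0.455, 0.2195, 0.235]
tcp_rot: [178.8, 0.4, 91.3]
wrist_force: [1.2, -0.3, 0.0]
gripper_width: 0.0854
```

step_arm(steps=[0,0.02,-0.03,0,-1,0,0.02,-0.03,0,-1,0,0.02,-0.03,0,-1,0,0.01,-0.03,0,-1,0,0,0,0,-1,0,0,0,0,-1])

```text
time: 2.57
tool_pos: [0.4545, 0.3034, 0.1147]
tcp_rot: [178.2, 0.0, 92.0]
wrist_force: [0.2, 1.0, 0.4]
gripper_width: 0.0849
```

```bash
python3 - <<'E'
from h import *
t=bot.grab_frame('top'); s=bot.grab_frame('side')
a=tri(t,(377.5,252.2),s,(247.3,357.5));print(a,toplane(t,(377.5,252.2),.036),toplane(s,(247.3,357.5),.036))
a=crop(t,80,200,200,290,4,'x.png');b=crop(s,90,90,210,180,4,'x.png');cv2.imwrite('pics/pre1.png',np.vstack([a,b])[:, :])
E
```

```text
(array([ 0.42079354, -0.30888861,  0.03884778]), [np.float64(0.00046342620782980314), np.float64(0.00046342620782975375)]) [[ 0.41999576 -0.30968561  0.036     ]] [[ 0.42157778 -0.3082646   0.036     ]]
```

step_arm(steps=[-0.015,0.003,-0.02,0,-1,0,0,-0.02,0,-1,0,0,-0.02,0,-1,0,0,0,0,-1,0,0,0,0,-1])

```text
time: 3.08
tool_pos: [0.4481, 0.3051, 0.0649]
tcp_rot: [177.1, -0.4, 91.6]
wrist_force: [-0.3, 0.3, 0.3]
gripper_width: 0.0856
```

View pics/pre1.png

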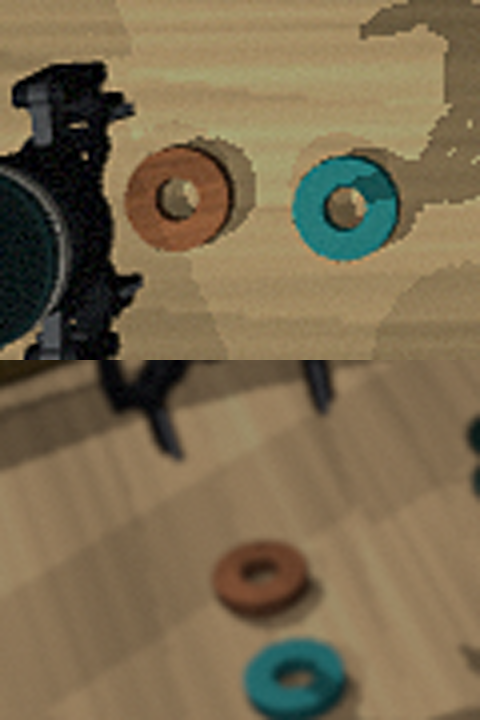

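step_arm(steps=[-0.009,0.002,-0.02,0,-1,0,0,-0.015,0,-1,0,0,-0.01,0,-1,0,0,0,0,-1,0,0,0,0,-1])

```text
time: 3.5
tool_pos: [0.4474, 0.3083, 0.0285]
tcp_rot: [176.3, -0.8, 91.4]
wrist_force: [-0.4, 0.1, 0.2]
gripper_width: 0.0853
```

step_arm(steps=[-0.008,0,0,0,-1,-0.006,0,0,0,-1,0,0,0,0,-1,0,0,0,0,-1])

```text
time: 3.83
tool_pos: [0.4345, 0.309, 0.0322]
tcp_rot: [176.0, -0.9, 91.3]
wrist_force: [0.2, 0.4, 0.2]
gripper_width: 0.0854
```

step_arm(steps=[0.005,-0.001,-0.012,0,-1,0,0,-0.01,0,-1,0,0,-0.006,0,-1,0,0,0,0,-1])

```text
time: 4.17
tool_pos: [0.4408, 0.3086, 0.0025]
tcp_rot: [175.9, -1.0, 91.4]
wrist_force: [0.9, -0.1, 0.1]
gripper_width: 0.0851
```

```bash
python3 - <<'E'
from h import *
for i in range(3):
    s=bot.state(); print(s['time'],s['tool_pos'],s['tcp_rot'],s['qd'].round(2),s['wrist_force'])
    f=bot.grab_frame('top')
s=bot.grab_frame('side')
a=crop(f,60,200,200,290,4,'x.png');b=crop(s,70,90,210,180,4,'x.png');cv2.imwrite('pics/pre2.png',np.vstack([a,b]))
E
```

```text
4.1667 [0.44078996 0.30860051 0.00246743] [175.85997155  -1.00024523  91.35344398] [-0.17  0.63  0.13  0.1   0.09  0.03] [ 0.86583622 -0.11423684  0.12624761]
4.2167 [0.44072909 0.30855437 0.00273194] [175.87226262  -0.99398596  91.35059607] [ 0.03 -1.01 -0.27  0.09  1.07 -0.02] [-0.07515463  0.66993293 -0.97051091]
4.2667 [0.44088905 0.30871257 0.003238  ] [175.84221751  -1.0111994   91.35525254] [ 0.01 -0.89 -0.28 -0.01  0.47  0.06] [ 0.21656108 -0.31700427 -0.62322214]
```

View pics/pre2.png

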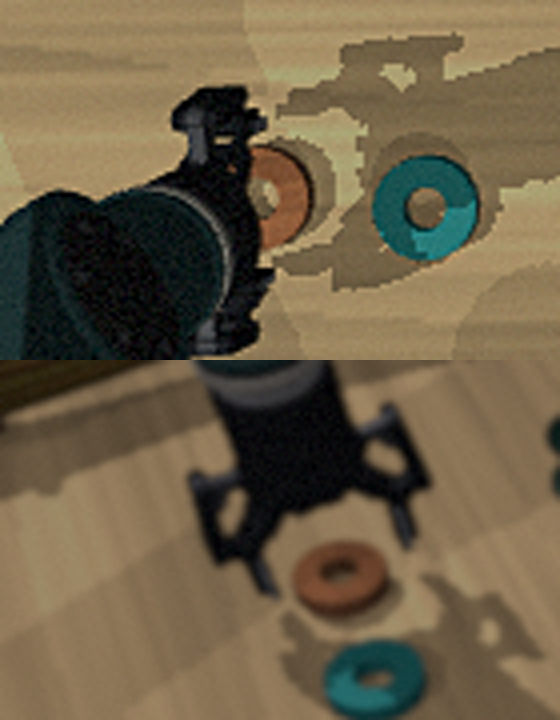

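step_arm(steps=[0,-0.001,-0.004,0,-1,0,0,-0.001,0,-0.6,0,0,0,0,0.2,0,0,0,0,0.2,0,0,0,0,0.2,0,0,0,0,0.2,0,0,0,0,0.2])

```text
time: 4.95
tool_pos: [0.442, 0.3085, 0.0012]
tcp_rot: [175.6, -1.1, 91.4]
wrist_force: [0.1, 0.6, -1.2]
gripper_width: 0.0615
```

step_arm(steps=[0,0,0,0,0.2,0,0,0,0,0.2,0,0,0.02,0,0.2,0,0,0.03,0,0.2,0,0,0.03,0,0.2,0,0,0.03,0,0.2,0,0,0.02,0,0.2,0,0,0,0,0.2])

```text
time: 5.62
tool_pos: [0.4387, 0.3066, 0.1333]
tcp_rot: [176.1, -0.9, 91.4]
wrist_force: [-0.3, 0.5, -1.0]
gripper_width: 0.0615
```

```bash
python3 - <<'E'
from h import *
f=bot.grab_frame('top')
s=bot.grab_frame('side')
a=crop(f,60,200,200,290,4,'x.png');b=crop(s,70,60,210,150,4,'x.png');cv2.imwrite('pics/g1.png',np.vstack([a,b]))
E
```

```text
(no output)
```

View pics/g1.png

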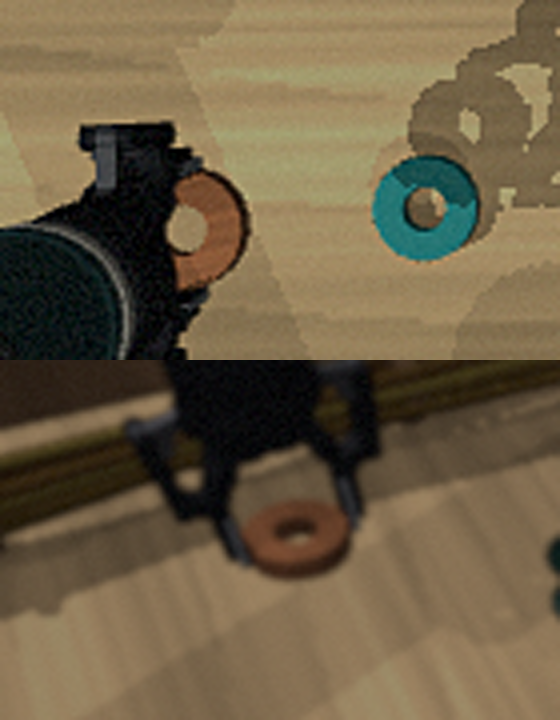

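step_arm(steps=[0.011,-0.033,0.003,0,0.2,0.011,-0.033,0.003,0,0.2,0.011,-0.033,0,0,0.2,0.011,-0.033,0,0,0.2,0.011,-0.033,0,0,0.2,0.011,-0.033,0,0,0.2,0.011,-0.033,0,0,0.2,0.011,-0.033,0,0,0.2,0.01,-0.025,0,0,0.2,0,0,0,0,0.2])

```text
time: 6.55
tool_pos: [0.5265, 0.0045, 0.1189]
tcp_rot: [177.7, -0.7, 91.8]
wrist_force: [0.3, -0.9, 0.9]
gripper_width: 0.0612
```

step_arm(steps=[0.012,-0.02,0.008,0,0.2,0.012,-0.02,0.007,0,0.2,0.003,-0.006,0,0,0.2,0,0,0,0,0.2,0,0,0,0,0.2])

```text
time: 6.97
tool_pos: [0.547, -0.043, 0.1243]
tcp_rot: [178.7, -1.0, 91.5]
wrist_force: [-0.0, 0.5, 0.0]
gripper_width: 0.0612
```

```bash
python3 - <<'E'
from h import *
f=bot.grab_frame('top')
s=bot.grab_frame('side'); print(bot.state()['tool_pos'])
a=crop(f,190,120,330,240,4,'x.png');b=crop(s,180,110,320,260,4,'x.png');cv2.imwrite('pics/p1t.png',a);cv2.imwrite('pics/p1s.png',b)
E
```

```text
[ 0.54638007 -0.04229616  0.1244273 ]
```

View pics/p1t.png

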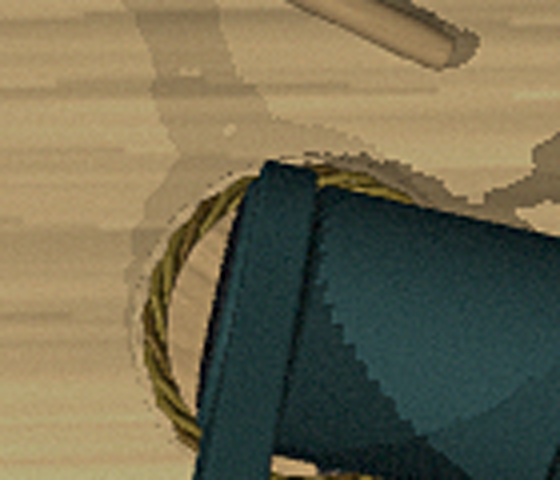

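View pics/p1s.png

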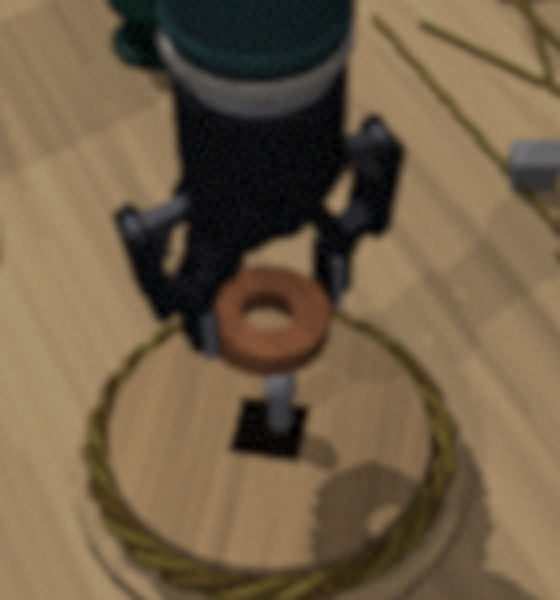

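```bash
cat >> h.py <<'E'
def washer_side(f,roi,z):
    H=hsv(f); m=((H[...,0]<=12)|(H[...,0]>172))&(H[...,1]>95)&(H[...,2]>45)
    b,st,c=blob(m,roi)
    # hole contour
    cs,hi=cv2.findContours(b,cv2.RETR_CCOMP,cv2.CHAIN_APPROX_NONE)
    o=max((q for q,h in zip(cs,hi[0]) if h[3]<0),key=len); r=[q for q,h in zip(cs,hi[0]) if h[3]>=0 and len(q)>5]
    print('outer',st,cv2.fitEllipse(o)); 
    L=toplane(f,[st[0]-0.5+0,c[1]],z+.0)  
    for q in r: e=cv2.fitEllipse(q) ; print('hole',e,toplane(f,e[0],z))
    # left/right extremes: tangent edges lie in wall; use mid height
    xs=np.nonzero(b)[1]; return b,st,c
E
python3 - <<'E'
from h import *
s=bot.grab_frame('side')
b,st,c=washer_side(s,(225,165,270,215),.139)
for r in range(st[1],st[1]+st[3]): print(''.join('#' if b[r,x] else '.' for x in range(st[0],st[0]+st[2])))
for z in(.125,.139):
  for p in((.547,-.044),(.5445,-.044)): print(z,p,proj(s,[*p,z]))
print(bot.state()['tool_pos'],bot.state()['tcp_rot'])
E
```

```text
outer [233 177  30  26 551] ((247.08218383789062, 189.18702697753906), (25.772974014282227, 28.987045288085938), 86.77052307128906)
hole ((246.36680603027344, 188.6042938232422), (8.281469345092773, 13.075770378112793), 90.58476257324219) [[ 0.54518586 -0.04671054  0.139     ]]
......#######.##.#............
.....################.........
.....##################.......
...########################...
..##########################..
.###########################..
.############################.
##############################
##############.#.#############
##########.......#############
.#######...........###########
.#######...........##########.
.#######............#########.
.#######............#########.
.########..........##########.
.############..#############..
..##########################..
..##########################..
..#########################...
..########################....
..########################....
..#######################.....
...######################.....
.....##################.......
.......#############..........
.........###.#######..........
0.125 (0.547, -0.044) [246.67358416 191.97563606]
0.125 (0.5445, -0.044) [245.54961419 192.38769073]
0.139 (0.547, -0.044) [246.60690055 187.37797534]
0.139 (0.5445, -0.044) [245.46692164 187.79127151]
[ 0.54662268 -0.04225088  0.1247728 ] [178.74491246  -1.02290088  91.54077263]
```

step_arm(steps=[0.007,0.002,0,0,0.2,0,0,0,0,0.2,0,0,-0.01,0,0.2,0,0,-0.012,0,0.2,0,0,-0.005,0,0.2,0,0,0,0,0.2])

```text
time: 7.62
tool_pos: [0.5532, -0.036, 0.0958]
tcp_rot: [178.7, -1.1, 91.8]
wrist_force: [-0.6, 0.9, -1.4]
gripper_width: 0.0614
```

```bash
python3 - <<'E'
from h import *
s=bot.grab_frame('side')
b,st,c=washer_side(s,(225,165,275,220),.108)
print(bot.state()['tool_pos'])
b=crop(s,190,150,310,250,5,'p2s.png')
E
```

```text
outer [236 183  28  27 524] ((249.016845703125, 195.37786865234375), (25.776445388793945, 27.58735466003418), 69.00187683105469)
hole ((247.951416015625, 194.8292236328125), (8.367003440856934, 12.133081436157227), 98.13964080810547) [[ 0.55216462 -0.03888491  0.108     ]]
[ 0.55312625 -0.03594847  0.09601434]
```

View pics/p2s.png

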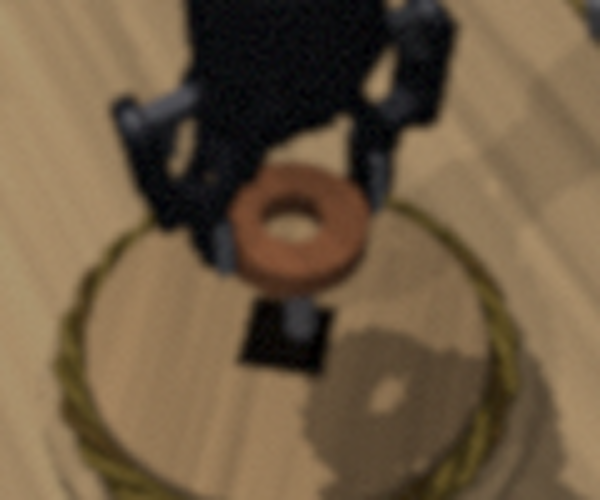

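step_arm(steps=[0.001,-0.004,0,0,0.2,0,0,-0.006,0,0.2,0,0,0,0,0.2,0,0,0,0,0.2])

```text
time: 8.0
tool_pos: [0.5548, -0.0405, 0.0901]
tcp_rot: [178.7, -1.0, 91.8]
wrist_force: [-0.7, 0.5, -0.5]
gripper_width: 0.0612
```

```bash
python3 - <<'E'
from h import *
s=bot.grab_frame('side')
S=bot.state();print(S['tool_pos'],S['wrist_force'])
b,st,c=washer_side(s,(225,165,275,220),S['tool_pos'][2]+.012)
b=crop(s,190,150,310,250,5,'p3s.png')
E
```

```text
[ 0.5545815  -0.04044763  0.09001691] [-0.21571993  0.19233694 -1.13428793]
outer [237 186  29  27 525] ((250.69053649902344, 198.53094482421875), (25.797393798828125, 27.576509475708008), 68.36854553222656)
hole ((249.70408630371094, 197.76235961914062), (8.29859733581543, 12.43209171295166), 92.68966674804688) [[ 0.55414277 -0.0430386   0.10201691]]
```

View pics/p3s.png

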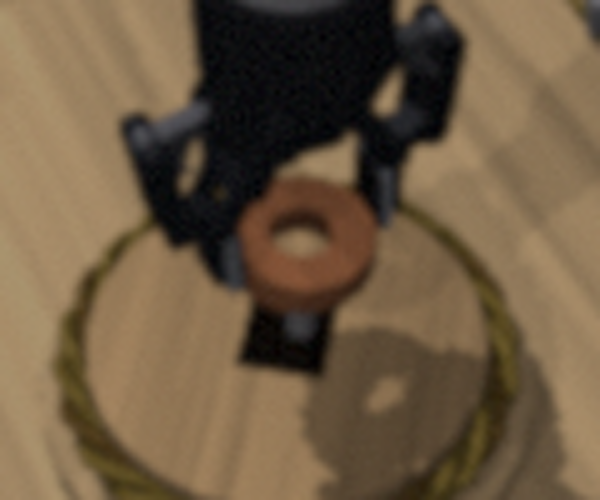

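step_arm(steps=[-0.001,-0.001,-0.007,0,0.2,0,0,-0.006,0,0.2,0,0,-0.004,0,0.2,0,0,0,0,0.2])

```text
time: 8.38
tool_pos: [0.5539, -0.0418, 0.072]
tcp_rot: [178.6, -1.0, 91.8]
wrist_force: [-0.4, -0.3, -0.3]
gripper_width: 0.061
```

```bash
python3 - <<'E'
from h import *
s=bot.grab_frame('side')
S=bot.state();print(S['tool_pos'],S['wrist_force'])
b=crop(s,190,150,310,250,5,'p4s.png')
E
```

```text
[ 0.55402001 -0.04180991  0.07225552] [-1.2231537  -0.54715875 -0.34072839]
```

View pics/p4s.png

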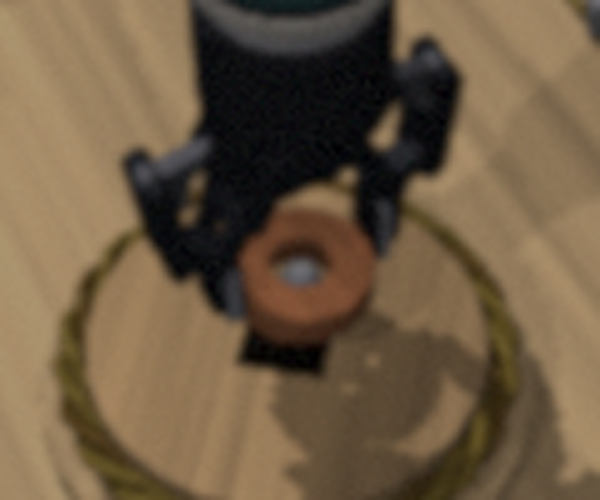

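The washer has slipped over the head, which shows centred in the hole at crop (300,268). I'll go on down.

step_arm(steps=[0,0,-0.01,0,0.2,0,0,-0.009,0,0.2,0,0,-0.004,0,0.2,0,0,0,0,0.2])

```text
time: 8.77
tool_pos: [0.5542, -0.0418, 0.0469]
tcp_rot: [178.6, -1.0, 91.8]
wrist_force: [0.3, -0.6, -0.1]
gripper_width: 0.0615
```

step_arm(steps=[0,0,-0.002,0,0.2,0,0,-0.0015,0,0.2,0,0,0,0,0.2])

```text
time: 9.02
tool_pos: [0.554, -0.0417, 0.0436]
tcp_rot: [178.6, -1.0, 91.8]
wrist_force: [-1.4, 1.1, 3.3]
gripper_width: 0.061
```

Contact shows as about +3 N in z, so I'll release.

step_arm(steps=[0,0,0,0,-0.6,0,0,0,0,-1,0,0,0,0,-1,0,0,0,0,-1,0,0,0.02,0,-1,0,0,0.035,0,-1,0,0,0.04,0,-1,0,0,0.03,0,-1])

```text
time: 9.68
tool_pos: [0.5479, -0.0405, 0.1656]
tcp_rot: [179.5, -1.2, 91.8]
wrist_force: [1.7, 0.2, -0.5]
gripper_width: 0.0854
```

```bash
python3 - <<'E'
from h import *
s=bot.grab_frame('side')
S=bot.state();print(S['tool_pos'],S['tcp_rot'])
b=crop(s,190,150,310,270,5,'p5s.png')
E
```

```text
[ 0.55126028 -0.04112625  0.17098453] [178.99621305  -1.12204678  91.7999673 ]
```

View pics/p5s.png

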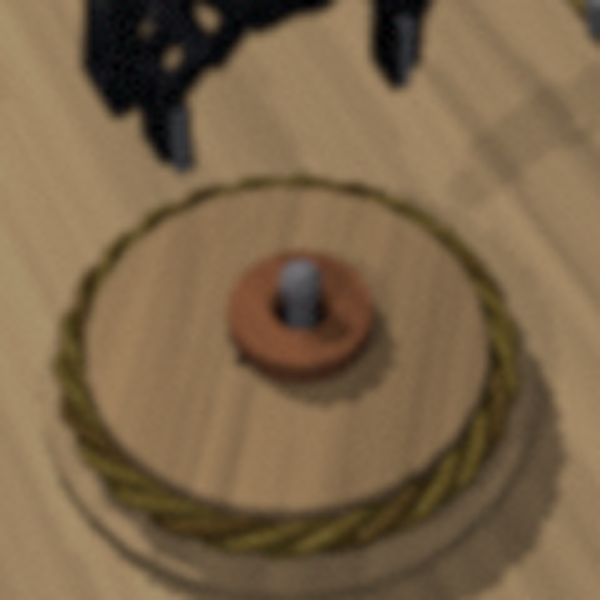

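step_arm(steps=[-0.012,-0.026,0,-7,-0.8,-0.012,-0.026,0,-7,-0.8,-0.012,-0.026,0,-7,-0.8,-0.012,-0.026,0,-7,-0.8,-0.012,-0.026,0,-7,-0.6,-0.012,-0.026,0,-7,-0.6,-0.012,-0.026,0,-7,-0.5,-0.012,-0.026,0,-7,-0.4,-0.012,-0.026,0,-7,-0.4,-0.005,-0.01,0,-3,-0.4])

```text
time: 10.57
tool_pos: [0.4384, -0.2933, 0.1761]
tcp_rot: [178.0, -1.2, 24.1]
wrist_force: [-0.2, -0.3, -0.3]
gripper_width: 0.0597
```

step_arm(steps=[0,0,0,0,-0.3,0,0,0,0,-0.3])

```text
time: 10.73
tool_pos: [0.4371, -0.2958, 0.1757]
tcp_rot: [177.9, -1.2, 23.8]
wrist_force: [-0.1, 0.1, 0.6]
gripper_width: 0.0556
```

```bash
python3 - <<'E'
from h import *
s=bot.grab_frame('side');t=bot.grab_frame('top')
S=bot.state();print(S['tool_pos'],S['tcp_rot'],S['gripper_width'])
H=hsv(t); 
print('head',blob((H[...,1]<45)&(H[...,2]>60),(250,188,285,215))[2])
a=crop(t,215,150,325,250,5,'p6t.png'); b=crop(s,190,270,310,384,5,'p6s.png')
cv2.imwrite('pics/p6.png',np.hstack([cv2.resize(a,(400,364)),cv2.resize(b,(383,364))]))
E
```

```text
[ 0.43749204 -0.29496019  0.17571008] [177.95931013  -1.15393417  23.86564186] 0.05535547591095388
head [267.44444444 199.17777778]
```

View pics/p6.png

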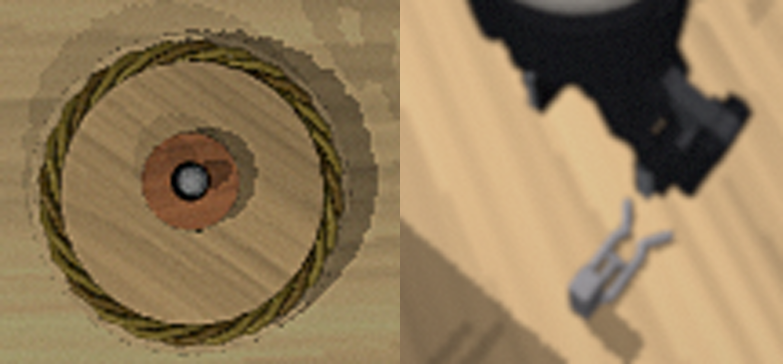

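step_arm(steps=[-0.016,-0.013,-0.02,1,-0.3,0,0,-0.03,0,-0.3,0,0,-0.03,0,-0.3,0,0,-0.02,0,-0.3,0,0,0,0,-0.3,0,0,0,0,-0.3])

```text
time: 11.33
tool_pos: [0.4263, -0.3034, 0.0748]
tcp_rot: [177.7, -1.4, 25.9]
wrist_force: [0.3, 0.1, 0.1]
gripper_width: 0.0555
```

step_arm(steps=[-0.004,-0.005,0,-1,-0.3,-0.003,-0.002,-0.01,0,-0.3,0,0,-0.008,0,-0.3,0,0,0,0,-0.3,0,0,0,0,-0.3])

```text
time: 11.75
tool_pos: [0.422, -0.3116, 0.0594]
tcp_rot: [177.3, -1.5, 25.1]
wrist_force: [-0.1, -0.1, -0.3]
gripper_width: 0.0555
```

```bash
python3 - <<'E'
from h import *
s=bot.grab_frame('side');t=bot.grab_frame('top')
S=bot.state();print(S['tool_pos'],S['tcp_rot'],S['gripper_width'])
a=crop(t,320,190,430,290,5,'p7t.png'); b=crop(s,190,270,310,384,5,'p7s.png')
cv2.imwrite('pics/p7.png',np.hstack([cv2.resize(a,(400,364)),cv2.resize(b,(383,364))]))
E
```

```text
[ 0.42199491 -0.31157654  0.05948366] [177.29659487  -1.53805727  25.05557386] 0.055460702680893946
```

View pics/p7.png

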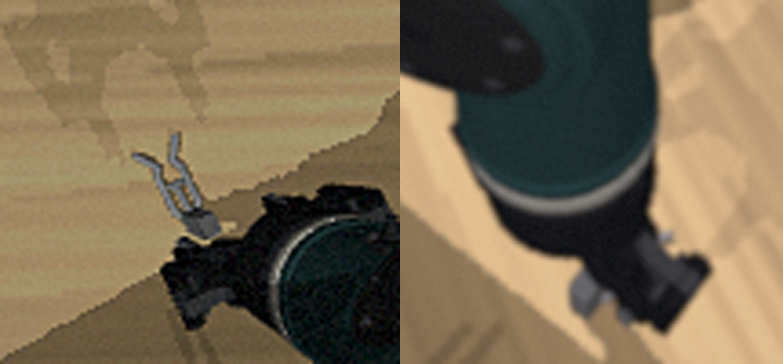

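step_arm(steps=[-0.001,0.003,-0.012,0,-0.3,0,0,-0.014,0,-0.3,0,0,-0.009,0,-0.3,0,0,0,0,-0.3,0,0,0,0,-0.3])

```text
time: 12.27
tool_pos: [0.4228, -0.3103, 0.0256]
tcp_rot: [177.0, -1.7, 25.1]
wrist_force: [-0.5, 0.7, -0.7]
gripper_width: 0.0554
```

step_arm(steps=[-0.001,0.001,-0.007,0,-0.3,-0.0015,0.0005,-0.007,0,-0.3,0,0,0,0,-0.3,0,0,0,0,-0.3])

```text
time: 12.6
tool_pos: [0.4208, -0.3094, 0.0115]
tcp_rot: [176.9, -1.7, 25.0]
wrist_force: [0.3, -0.1, 1.1]
gripper_width: 0.0555
```

```bash
python3 - <<'E'
from h import *
s=bot.grab_frame('side');t=bot.grab_frame('top')
S=bot.state();print(S['tool_pos'],S['tcp_rot'],S['gripper_width'])
a=crop(t,320,190,430,290,5,'p8t.png'); b=crop(s,190,270,310,384,5,'p8s.png')
cv2.imwrite('pics/p8.png',np.hstack([cv2.resize(a,(400,364)),cv2.resize(b,(383,364))]))
E
```

```text
[ 0.42083788 -0.30943058  0.01169315] [176.89810448  -1.69623585  25.05632474] 0.055464279463263495
```

View pics/p8.png

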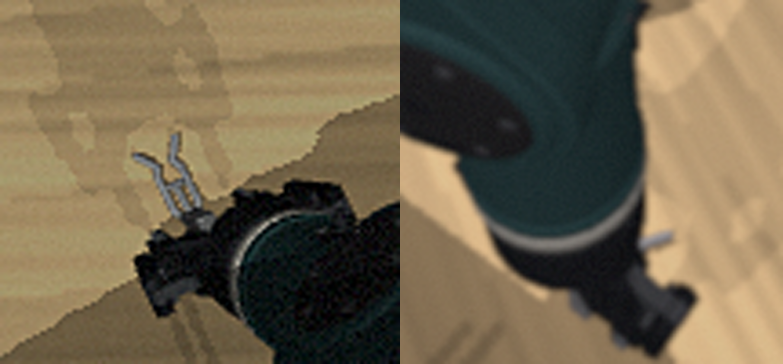

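step_arm(steps=[0,0,0,0,0.3,0,0,0,0,0.8,0,0,0,0,1,0,0,0,0,1,0,0,0,0,1,0,0,0,0,1,0,0,0,0,1,0,0,0,0,1])

```text
time: 13.37
tool_pos: [0.4214, -0.3099, 0.0126]
tcp_rot: [176.8, -1.7, 25.1]
wrist_force: [0.2, -0.2, 0.1]
gripper_width: 0.0122
```

step_arm(steps=[0,0,0.01,0,1,0,0,0.02,0,1,0,0,0.03,0,1,0,0,0.03,0,1,0,0,0.03,0,1,0,0,0.02,0,1,0,0,0,0,1])

```text
time: 13.95
tool_pos: [0.4184, -0.3072, 0.1602]
tcp_rot: [177.1, -1.6, 25.0]
wrist_force: [-0.0, 0.2, -1.1]
gripper_width: 0.0127
```

```bash
python3 - <<'E'
from h import *
s=bot.grab_frame('side');t=bot.grab_frame('top')
S=bot.state();print(S['tool_pos'],S['tcp_rot'],S['gripper_width'])
a=crop(t,320,190,430,290,5,'p8t.png'); b=crop(s,190,250,310,364,5,'p8s.png')
cv2.imwrite('pics/p9.png',np.hstack([cv2.resize(a,(400,364)),cv2.resize(b,(383,364))]))
E
```

```text
[ 0.41714758 -0.30597876  0.15695009] [177.3684376   -1.51083864  25.03465842] 0.01257501265440215
```

View pics/p9.png

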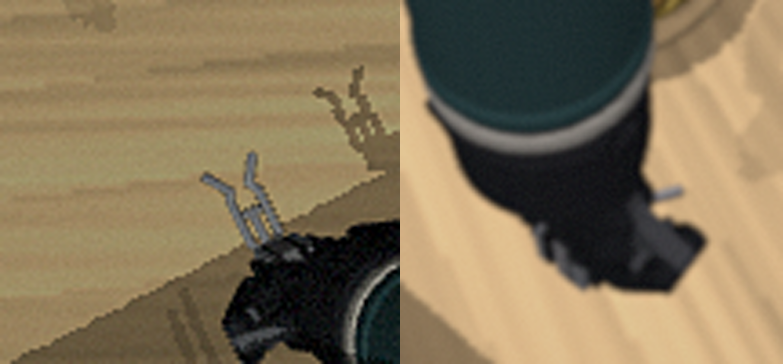

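```bash
python3 - <<'E'
from h import *
for n in('side','top'):
    f=bot.grab_frame(n);K,R,t=cam(f);print(n,-R.T@t,R[2])
E
```

```text
side [ 0.33833111 -0.49555804  0.70429288] [ 0.30104346  0.57387621 -0.76160287]
top [0.54195691 0.01183935 0.97628955] [ 0.04647883 -0.02972539 -0.9984769 ]
```

step_arm(steps=[0.011,0.024,0,4,1,0.011,0.024,0,4,1,0.011,0.024,0,4,1,0.011,0.024,0,4,1,0.011,0.024,0,4,1,0.011,0.024,0,4,1,0.01,0.02,0,3,1,0.005,0.01,0,1,1,0,0,0,0,1,0,0,0,0,1])

```text
time: 14.98
tool_pos: [0.4877, -0.1181, 0.1371]
tcp_rot: [179.5, -0.9, 54.2]
wrist_force: [-0.3, 0.0, -0.9]
gripper_width: 0.0127
```

```bash
python3 - <<'E'
from h import *
s=bot.grab_frame('side');t=bot.grab_frame('top')
S=bot.state();print(S['tool_pos'],S['tcp_rot'],S['gripper_width'])
a=crop(t,215,150,325,250,5,'p8t.png'); b=crop(s,190,160,310,274,5,'p8s.png')
cv2.imwrite('pics/p10.png',np.hstack([cv2.resize(a,(400,364)),cv2.resize(b,(383,364))]))
E
```

```text
[ 0.48751151 -0.11893654  0.13747127] [179.44752436  -0.89783069  54.08126867] 0.012627172681418941
```

View pics/p10.png

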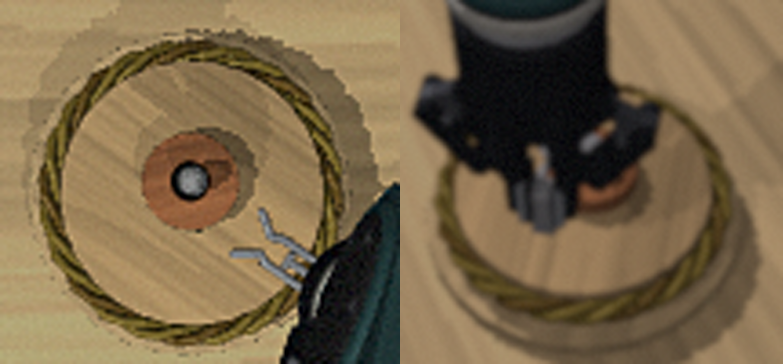

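```bash
python3 - <<'E'
from h import *
t=bot.grab_frame('top')
S=bot.state();p=S['tool_pos'];y=np.radians(S['tcp_rot'][2]);d=np.array([np.cos(y),np.sin(y)])
print(p,S['tcp_rot'])
print('pred mouth',p[:2]+.057*d, proj(t,[*(p[:2]+.057*d),p[2]-.009]))
H=hsv(t);m=(H[...,1]<60)&(H[...,2]>60)
b,st,c=blob(m,(272,202,305,235));print(st)
for r in range(st[1],st[1]+st[3]): print(r,''.join('#' if b[r,x] else '.' for x in range(st[0],st[0]+st[2])))
q=toplane(t,[[287.3,207.8],[279.3,219.9]],p[2]-.009);print(q,q.mean(0))
E
```

```text
[ 0.48785096 -0.11939083  0.13790921] [179.38536142  -0.91238322  54.05114695]
pred mouth [ 0.52131354 -0.07324697] [283.31496682 213.38148896]
[279 207  23  23 129]
207 ........#..............
208 .......###.............
209 .......###.............
210 ........##.............
211 ........###............
212 ........###............
213 .........###...........
214 .........######........
215 ..........######.......
216 ............#####......
217 ...............####....
218 ................####...
219 #########.......#.###..
220 ##########.....###.####
221 .......###....###....##
222 ........####..#####...#
223 .........############..
224 ..........#####...###..
225 ............####...##..
226 .............####......
227 ...............####....
228 ................###....
229 ..................#....
[[ 0.53330284 -0.08227904  0.12890921]
 [ 0.50731016 -0.06411836  0.12890921]] [ 0.5203065  -0.0731987   0.12890921]
```

step_arm(steps=[0.01,0.007,-0.02,-1,1,0.01,0.008,-0.02,0,1,0,0,-0.015,0,1,0,0,0,0,1,0,0,0,0,1])

```text
time: 15.55
tool_pos: [0.5086, -0.1095, 0.0819]
tcp_rot: [179.2, -0.9, 52.5]
wrist_force: [0.4, -0.6, -0.2]
gripper_width: 0.0125
```

```bash
cat > chk.py <<'E'
from h import *
import sys
t=bot.grab_frame('top');s=bot.grab_frame('side')
S=bot.state();p=S['tool_pos'];y=np.radians(S['tcp_rot'][2]);d=np.array([np.cos(y),np.sin(y)]);n=np.array([-d[1],d[0]])
print('tcp',p,S['tcp_rot'],'F',S['wrist_force'],'t',S['time'],S['gripper_width'])
H=hsv(t); b,st,c=blob((H[...,1]<45)&(H[...,2]>60),(258,186,282,206)); pin=toplane(t,c,.082)[0][:2]
print('head px',c,st,'pin',pin)
P=np.array([.5536,-.0419]); v=P-p[:2]; print('to old pin fwd %.4f lat %.4f'%(v@d,v@n),'d',d,'n',n)
a=crop(t,215,150,325,250,5,'q.png'); b=crop(s,190,160,310,274,5,'q.png')
cv2.imwrite('pics/'+sys.argv[1],np.hstack([cv2.resize(a,(400,364)),cv2.resize(b,(383,364))]))
E
python3 chk.py c1.png
```

```text
tcp [ 0.50861081 -0.10955569  0.08251211] [179.13152411  -0.90444813  52.50617381] F [-0.55047707  0.46424087 -0.51516053] t 15.65 0.012519337165561337
head px [267.44444444 199.17777778] [264 196   8   7  45] pin [ 0.55365425 -0.04205291]
to old pin fwd 0.0811 lat 0.0055 d [0.60867594 0.79341893] n [-0.79341893  0.60867594]
```

View pics/c1.png

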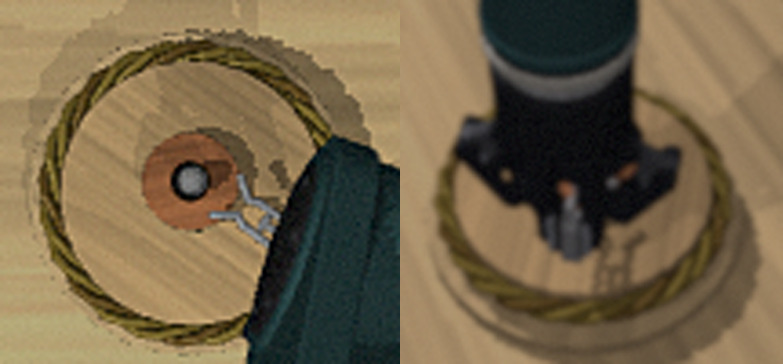

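step_arm(steps=[-0.0045,0.0035,0,0.5,1,0,0,-0.006,0,1,0,0,-0.002,0,1,0,0,0,0,1,0,0,0,0,1])

```text
time: 16.07
tool_pos: [0.5046, -0.1073, 0.0771]
tcp_rot: [178.8, -1.0, 53.0]
wrist_force: [0.4, 1.0, -0.5]
gripper_width: 0.0126
```

```bash
python3 chk.py c2.png
```

```text
tcp [ 0.5047253  -0.10731977  0.07709244] [178.84022241  -0.985899    52.96260521] F [ 0.01622355  0.71135475 -0.15355044] t 16.1667 0.012933665895027981
head px [267.34090909 199.11363636] [264 196   8   7  44] pin [ 0.55380705 -0.04181708]
to old pin fwd 0.0817 lat 0.0004 d [0.60233613 0.79824256] n [-0.79824256  0.60233613]
```

View pics/c2.png

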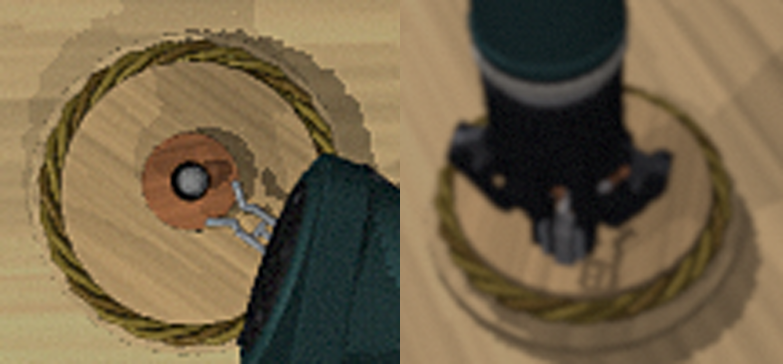

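step_arm(steps=[0,0,-0.003,0,1,0.006,0.008,0,0,1,0.006,0.008,0,0,1,0,0,0,0,1,0,0,0,0,1])

```text
time: 16.58
tool_pos: [0.5187, -0.0896, 0.074]
tcp_rot: [178.8, -1.0, 52.9]
wrist_force: [0.9, 0.3, 0.0]
gripper_width: 0.0126
```

```bash
python3 chk.py c3.png
```

```text
tcp [ 0.51854982 -0.0898549   0.07405218] [178.78955286  -1.02335372  52.91903535] F [ 0.2121823  -0.69492773 -0.52614145] t 16.6833 0.012771080947733925
head px [269.60294118 198.94117647] [264 194  14   9  68] pin [ 0.55409752 -0.04705178]
to old pin fwd 0.0594 lat 0.0010 d [0.60294297 0.79778429] n [-0.79778429  0.60294297]
```

View pics/c3.png

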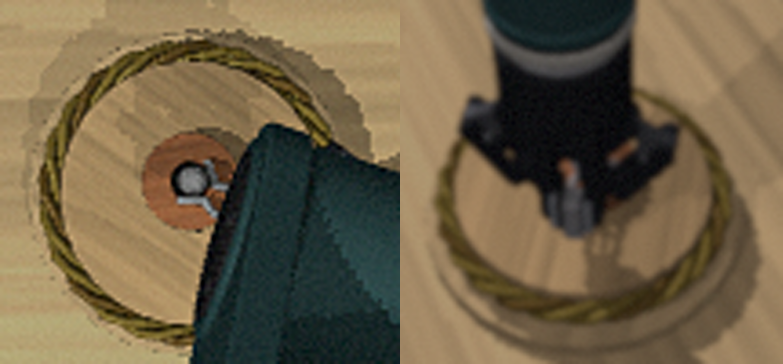

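step_arm(steps=[0.0015,0.0036,0,0,1,0.0018,0.0024,0,0,1,0,0,0,0,1])

```text
time: 16.93
tool_pos: [0.5218, -0.0834, 0.074]
tcp_rot: [178.8, -1.0, 52.9]
wrist_force: [-0.3, 0.3, -1.3]
gripper_width: 0.0123
```

step_arm(steps=[0.0012,0.0016,0,0,1])

```text
time: 17.02
tool_pos: [0.523, -0.0821, 0.074]
tcp_rot: [178.8, -1.0, 52.9]
wrist_force: [-1.3, -3.2, -1.2]
gripper_width: 0.0128
```

step_arm(steps=[0.0012,0.0016,0,0,1])

```text
time: 17.1
tool_pos: [0.5244, -0.081, 0.0741]
tcp_rot: [178.7, -0.9, 52.9]
wrist_force: [-0.8, -2.5, 0.3]
gripper_width: 0.0127
```

step_arm(steps=[0.0012,0.0016,0,0,1])

```text
time: 17.18
tool_pos: [0.5254, -0.0796, 0.0741]
tcp_rot: [178.8, -0.9, 52.9]
wrist_force: [-2.1, -1.7, -0.6]
gripper_width: 0.013
```

step_arm(steps=[0.0012,0.0016,0,0,1])

```text
time: 17.27
tool_pos: [0.5265, -0.0781, 0.0741]
tcp_rot: [178.8, -0.9, 52.9]
wrist_force: [-0.8, -1.8, 0.1]
gripper_width: 0.013
```

step_arm(steps=[0.0012,0.0016,0,0,1])

```text
time: 17.35
tool_pos: [0.5277, -0.0766, 0.0741]
tcp_rot: [178.8, -0.9, 52.9]
wrist_force: [-1.5, -3.1, -0.3]
gripper_width: 0.013
```

step_arm(steps=[0.0009,0.0012,0,0,1])

```text
time: 17.43
tool_pos: [0.528, -0.0758, 0.074]
tcp_rot: [178.8, -0.8, 53.0]
wrist_force: [-3.2, -8.5, 0.5]
gripper_width: 0.0128
```

step_arm(steps=[0.0009,0.0012,0,0,1])

```text
time: 17.52
tool_pos: [0.5281, -0.0755, 0.0739]
tcp_rot: [178.8, -0.6, 53.0]
wrist_force: [-3.2, -9.0, -0.0]
gripper_width: 0.0126
```

step_arm(steps=[0.0012,0.0016,0,0,1])

```text
time: 17.6
tool_pos: [0.5282, -0.075, 0.0737]
tcp_rot: [178.8, -0.4, 53.1]
wrist_force: [-5.3, -11.3, 0.0]
gripper_width: 0.0128
```

step_arm(steps=[0.0015,0.002,0,0,1])

```text
time: 17.68
tool_pos: [0.5283, -0.0745, 0.0734]
tcp_rot: [178.9, -0.2, 53.2]
wrist_force: [-4.6, -11.1, 0.8]
gripper_width: 0.0132
```

step_arm(steps=[0.002,0.0018,0,0,1])

```text
time: 17.77
tool_pos: [0.5288, -0.0742, 0.0731]
tcp_rot: [178.9, 0.0, 53.2]
wrist_force: [-3.8, -10.2, -1.0]
gripper_width: 0.013
```

step_arm(steps=[0.0022,0.002,0,0,1])

```text
time: 17.85
tool_pos: [0.5295, -0.0735, 0.0728]
tcp_rot: [179.0, 0.2, 53.3]
wrist_force: [-4.4, -8.8, 0.1]
gripper_width: 0.0125
```

step_arm(steps=[0.0018,0.002,0.0006,0,1])

```text
time: 17.93
tool_pos: [0.5302, -0.0725, 0.0731]
tcp_rot: [179.1, 0.4, 53.3]
wrist_force: [-3.0, -6.8, 1.3]
gripper_width: 0.0128
```

step_arm(steps=[0.0018,0.002,0.0006,0,1])

```text
time: 18.02
tool_pos: [0.5313, -0.0714, 0.0734]
tcp_rot: [179.1, 0.5, 53.3]
wrist_force: [-1.2, -4.8, -0.6]
gripper_width: 0.0127
```

```bash
python3 chk.py c4.png
```

```text
tcp [ 0.53267948 -0.07016335  0.07369187] [179.03092207   0.30200878  53.25983899] F [ 2.55045347  1.63465659 -0.71669575] t 18.1167 0.013008831418403116Traceback (most recent call last):
  File "chk.py", line 6, in <module>
    H=hsv(t); b,st,c=blob((H[...,1]<45)&(H[...,2]>60),(258,186,282,206)); pin=toplane(t,c,.082)[0][:2]
                     ~~~~^^^^^^^^^^^^^^^^^^^^^^^^^^^^^^^^^^^^^^^^^^^^^^^
  File "h.py", line 22, in blob
    n,l,st,c=cv2.connectedComponentsWithStats(z.astype(np.uint8)); k=1+np.argmax(st[1:,4]); return (l==k).astype(np.uint8),st[k],c[k]
                                                                       ~~~~~~~~~^^^^^^^^^^
    return _wrapfunc(a, 'argmax', axis=axis, out=out, **kwds)
    return bound(*args, **kwds)
ValueError: attempt to get argmax of an empty sequence
```

The force peaked near 12 N, fell, and then reversed sign, so the shank has passed the bulges. Now I'll advance gently to the stop bar.

step_arm(steps=[0.0008,0.001,0.0003,0,1])

```text
time: 18.2
tool_pos: [0.534, -0.0686, 0.074]
tcp_rot: [179.0, 0.2, 53.2]
wrist_force: [1.6, 3.0, -0.9]
gripper_width: 0.0126
```

step_arm(steps=[0.0008,0.001,0,0,1])

```text
time: 18.28
tool_pos: [0.5353, -0.0669, 0.0742]
tcp_rot: [179.0, 0.1, 53.2]
wrist_force: [-0.3, 2.8, -0.0]
gripper_width: 0.0127
```

step_arm(steps=[0.0007,0.0009,0,0,1])

```text
time: 18.37
tool_pos: [0.5362, -0.0655, 0.0742]
tcp_rot: [179.0, 0.1, 53.2]
wrist_force: [-0.3, 0.5, -0.4]
gripper_width: 0.0127
```

step_arm(steps=[0.0007,0.0009,0,0,1])

```text
time: 18.45
tool_pos: [0.5366, -0.0647, 0.0742]
tcp_rot: [179.0, 0.2, 53.2]
wrist_force: [-2.6, -6.1, 0.6]
gripper_width: 0.0127
```

step_arm(steps=[0.0009,0.0012,0,0,1])

```text
time: 18.53
tool_pos: [0.5368, -0.0644, 0.0742]
tcp_rot: [179.0, 0.3, 53.3]
wrist_force: [-4.4, -9.3, 1.7]
gripper_width: 0.0128
```

step_arm(steps=[0,0,0,0,1,0,0,0,0,1])

```text
time: 18.7
tool_pos: [0.5363, -0.0652, 0.0743]
tcp_rot: [179.0, 0.4, 53.4]
wrist_force: [-0.4, -0.2, 0.0]
gripper_width: 0.0127
```

```bash
sed -i 's/^H=hsv(t); b,st.*/try:\n  H=hsv(t); b,st,c=blob((H[...,1]<45)\&(H[...,2]>60),(258,186,282,206)); pin=toplane(t,c,.082)[0][:2]\nexcept Exception: c=st=pin=None/' chk.py; python3 chk.py c5.png
```

```text
tcp [ 0.53632817 -0.06506988  0.07424669] [179.03362018   0.42376305  53.37218221] F [-0.04186818 -1.96517244 -0.26088723] t 18.8 0.012883736773904477
head px None None pin None
to old pin fwd 0.0289 lat -0.0000 d [0.59661458 0.80252791] n [-0.80252791  0.59661458]
```

View pics/c5.png

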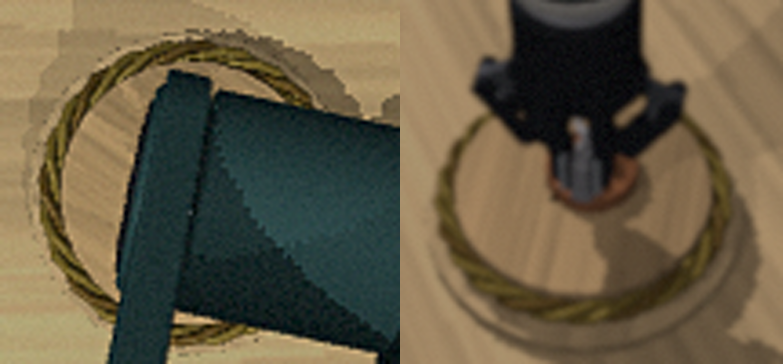

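step_arm(steps=[0,0,-0.001,0,1,0,0,0,0,0.6,0,0,0,0,0.2,0,0,0,0,0,0,0,0,0,-0.1,0,0,0,0,-0.1])

```text
time: 19.3
tool_pos: [0.5366, -0.064, 0.0732]
tcp_rot: [179.1, 0.3, 53.3]
wrist_force: [0.5, 0.2, -0.6]
gripper_width: 0.0468
```

step_arm(steps=[0,0,0.01,0,-0.1,0,0,0.02,0,-0.1,0,0,0.03,0,-0.1,0,0,0.04,0,-0.1,-0.02,0.01,0.03,0,-0.1,-0.03,-0.03,0,0,-0.1,-0.03,-0.03,0,0,-0.1,-0.03,-0.03,0,0,-0.1,-0.02,-0.03,0,0,-0.1,0,-0.03,0,0,-0.1])

```text
time: 20.13
tool_pos: [0.4035, -0.2001, 0.2164]
tcp_rot: [178.7, 0.1, 54.1]
wrist_force: [0.7, -0.3, -0.7]
gripper_width: 0.0469
```

```bash
python3 chk.py c6.png
```

```text
tcp [ 0.4075516  -0.20440198  0.21712588] [1.78340529e+02 1.51964300e-01 5.38921583e+01] F [-0.4547843  -0.01113921  0.31047003] t 20.2333 0.047353981743112526
head px [267.47445255 198.75912409] [258 187  23  19 137] pin [ 0.55461816 -0.04214386]
to old pin fwd 0.2174 lat -0.0222 d [0.58930694 0.80790924] n [-0.80790924  0.58930694]
```

View pics/c6.png

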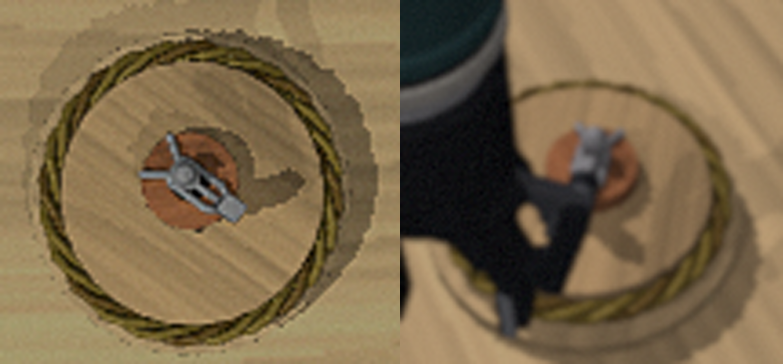

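step_arm(steps=[0,-0.03,0.02,0,-0.1,0,-0.04,0.02,0,-0.1,0,-0.04,0.01,0,-0.1,0,-0.04,0,0,-0.1,0,-0.04,0,0,-0.1,0,0,0,0,-0.1])

```text
time: 20.73
tool_pos: [0.4063, -0.3978, 0.2734]
tcp_rot: [178.3, 0.1, 54.0]
wrist_force: [0.5, -0.9, 0.6]
gripper_width: 0.0472
```

```bash
python3 - <<'E'
from h import *
t=bot.grab_frame('top');s=bot.grab_frame('side')
a=crop(t,245,178,295,218,10,'q.png');b=crop(s,225,180,275,220,10,'q.png')
cv2.imwrite('pics/c7.png',np.hstack([cv2.resize(a,(400,320)),cv2.resize(b,(400,320))]))
cv2.imwrite('pics/c7full.png',t['color'][...,::-1])
print(bot.state()['tool_pos'],bot.state()['time'])
E
```

```text
[ 0.40554951 -0.39159914  0.27244293] 20.8333
```

View pics/c7.png

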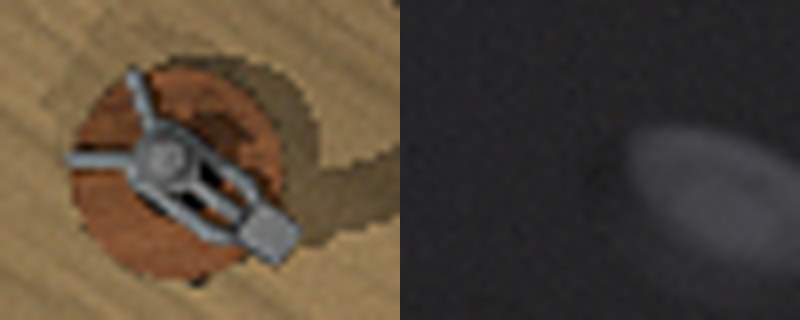

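View pics/c7full.png

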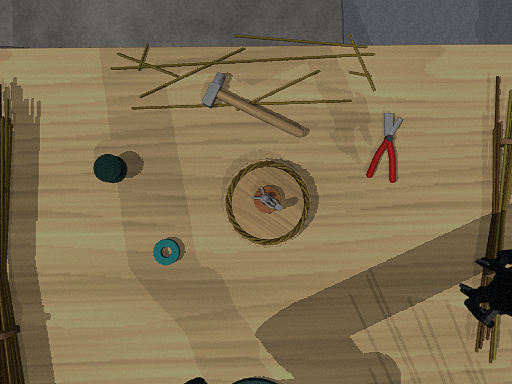

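```bash
python3 - <<'E'
from h import *
t=bot.grab_frame('top')
h=toplane(t,(266.0-.5+.06,197.4-.5+.06),.083)[0];
for zu in(.058,.062):
    b=toplane(t,(278.3,206.06),zu+.036)[0];m=toplane(t,np.array([[261.5,186.6],[253.2,197.5]]),zu+.003).mean(0)
    d=(m-b)[:2];L=np.linalg.norm(d);d/=L; n=np.array([-d[1],d[0]]);v=(h-b)[:2]
    print(zu,'head',h,'tab',b,'mouth',m,'L(57)',L,'pin fwd(37)',v@d,'lat',v@n,'mouth-pin(20)',(m-h)[:2]@d)
H=hsv(t); m=((H[...,0]<=13)|(H[...,0]>172))&(H[...,1]>90)&(H[...,2]>40)
b,st,c=blob(m,(250,180,295,218)); cs,_=cv2.findContours(b,cv2.RETR_EXTERNAL,cv2.CHAIN_APPROX_NONE); hull=cv2.convexHull(cs[0]); e=cv2.minEnclosingCircle(hull); print('washer',e,toplane(t,e[0],.058),np.linalg.norm(toplane(t,e[0],.058)[0][:2]-h[:2]))
E
```

```text
0.058 head [ 0.55883887 -0.03775873  0.083     ] tab [ 0.53733465 -0.06571594  0.094     ] mouth [ 0.57125344 -0.01983871  0.061     ] L(57) 0.05705439828795485 pin fwd(37) 0.03526452689182865 lat -0.0006709305297975966 mouth-pin(20) 0.021789871396126197
0.062 head [ 0.55883887 -0.03775873  0.083     ] tab [ 0.53735561 -0.06536433  0.098     ] mouth [ 0.57112541 -0.01970027  0.065     ] L(57) 0.05679441680002044 pin fwd(37) 0.03496944608367834 lat -0.0008588451875561244 mouth-pin(20) 0.0218249707163421
washer ((264.5, 204.0), 11.629803657531738) [[ 0.54270368 -0.03626558  0.058     ]] 0.01620413267543787
```

step_arm(steps=[0,-0.04,0.02,0,-0.1,0,-0.04,0.02,0,-0.1,0,-0.04,0.02,0,-0.1,0,-0.04,0,0,-0.1,0,-0.04,0,0,-0.1,0,-0.03,0,0,-0.1])

```text
time: 21.38
tool_pos: [0.405, -0.5981, 0.3306]
tcp_rot: [179.9, -0.9, 55.1]
wrist_force: [0.4, -0.4, 0.7]
gripper_width: 0.0469
```

```bash
python3 - <<'E'
from h import *
s=bot.grab_frame('side')
b=crop(s,215,170,285,230,8,'c8.png')
S=bot.state();print(S['tool_pos'],S['time'])
E
```

```text
[ 0.40440082 -0.60286951  0.32922425] 21.4333
```

View pics/c8.png

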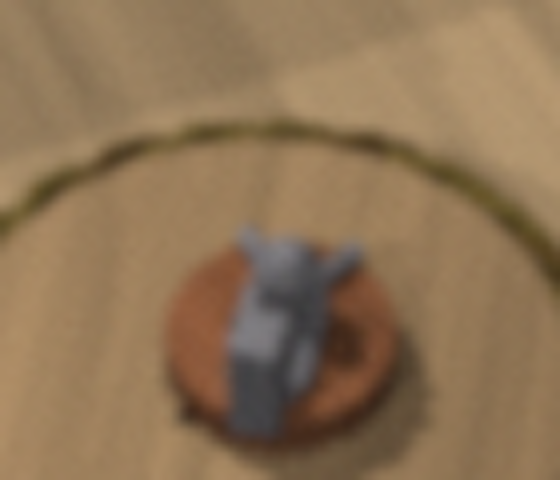

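```bash
python3 - <<'E'
from h import *
print(bot.finish_job()); print(bot.state()['time'])
E
```

```text
the job is handed in; nothing more can be done
None
the job is handed in; nothing more can be done
```

The washer is on the base over the pin, the clip is snapped home above it, and the job is handed in. It took about 21 s of the 72 s allowed. `finish_job` gives no verdict, so what follows is from my own checks.

**What I did**
- **Washer:** I chose the wooden ring over the teal look-alike, threaded it over the pin's head and set it flat on the base.
- **Clip:** I gripped it by its tab and pushed it on square to the nearest side of the hole. The pin slid about 7 mm before it stopped.
- **Snap:** The wrist force peaked at about 12.5 N, fell, and reversed as the shank passed the bulges. It then rose to about 10 N at the stop bar. After that I let go and drew the arm well clear.

**Last checks**
- **Clip position:** The top view puts the pin about 35 mm ahead of the tab, where 37 mm is nominal, and under 1 mm off to the side. That is about 2 mm off against the 3 mm limit. Part of that may be measuring error, as the calibration is only good to about 2 mm.
- **Clip height:** In both views the clip lies on the washer under the head without visible tilt. I judged that by eye.
- **Washer position:** It looks flat and is about 7 mm off the pin's axis against the 9 mm limit, which fits the shank resting against the hole's edge. An automatic circle fit gave 16 mm. I rejected it because the clip covers part of the washer and the hole only allows about 7 mm.
- **Bystanders:** The hammer, secateurs and reel look unmoved in the full top view.

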